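# Step the ratchet sample carousel back one place

### The job

The sample carousel has been advanced one place too far and the jar with the red lid was skipped. With a fingertip on the red-knobbed lever throw the ratchet pawl up out of its notch, push the wheel back one notch (clockwise from above) by a spoke of its star handle so that the red-lidded jar stands at the red pointer, and tip the pawl back so that its toe drops fully into the notch. Only push, gently: nothing is gripped, the jars stay standing in their wells and the things around are left alone.

Things in the scene. Friction and masses are not known exactly. Their poses are not given: they have to be found in the camera images.
- carousel_base: Fixed white base of the sample carousel, a round plate 270 mm across; origin on the worktop under the wheel's axis, z up, own -x towards the red pointer at its front, own +y towards the pawl bracket. The wheel's rim reaches 127 mm from the axis; eight wells are centred 78 mm from it, their floors 34 mm above the worktop.
- wheel (a joint): Turn of the wheel in rad: about 0 at the start, grows when pushed BACKWARD (clockwise from above). One notch = one well = 0.785. Toe seated: 0.04 of play either way, then it blocks backward turning; forward the toe only rides up a ramp. Toe out: turns freely both ways without limit and stays where left (3 to 5 N at a handle ball moves it).
- hub_top (a point): Top of the wheel's central column, on the axis, 162 mm above the worktop.
- handle_1 (a point): Centre of the black ball (21 mm) at the end of one of the four spokes of the star handle, 79 mm from the axis and 145 mm above the worktop, turning with the wheel; the spoke is a 10 mm round steel bar running level from it to the hub. Lids of tall jars below reach 106 mm.
- handle_2 (a point): Centre of the black ball (21 mm) at the end of one of the four spokes of the star handle, 79 mm from the axis and 145 mm above the worktop, turning with the wheel; the spoke is a 10 mm round steel bar running level from it to the hub. Lids of tall jars below reach 106 mm.
- handle_3 (a point): Centre of the black ball (21 mm) at the end of one of the four spokes of the star handle, 79 mm from the axis and 145 mm above the worktop, turning with the wheel; the spoke is a 10 mm round steel bar running level from it to the hub. Lids of tall jars below reach 106 mm.
- handle_4 (a point): Centre of the black ball (21 mm) at the end of one of the four spokes of the star handle, 79 mm from the axis and 145 mm above the worktop, turning with the wheel; the spoke is a 10 mm round steel bar running level from it to the hub. Lids of tall jars below reach 106 mm.
- pawl (a joint): Swing of the pawl in rad about its level pivot: 0 = toe at the bottom of a notch, 0.95 = thrown over, resting open on its stop. Above 0.2 the toe is clear of the teeth. Weighted: from below about 0.5 it falls back to 0 (or onto the toothed ring's top), beyond that it falls open and stays; under 2 N at the lever moves it.
- pawl_knob (a point): Centre of the red ball (22 mm) on the pawl's hand lever, an 8 mm rod that stands up 58 mm from the pivot. At pawl 0 it leans 27 degrees towards the base's own -x (ball 26 mm from the pivot along -x), at 0.95 as far towards the base's own +x; in both the ball is 102 mm above the worktop.
- pawl_pivot (a point): Foot of that lever, on the pawl's pivot axis: in the base's frame 68 mm along +x, 154 mm along +y, 50 mm up. The pivot axis runs along the base's own y; pushing the lever towards the base's own +x lifts the toe.
- pawl_toe (a point): Underside of the pawl's steel toe (10 mm along x, 12 mm wide), which sits in a notch of the dark toothed ring on the wheel's rim, on the base's own +y side. A notch is 20 mm long and 10 mm deep, with a steep face on the base's own -x side and a ramp on the other.
- station (a point): Filling place: on the well floor level in front of the red pointer, 78 mm from the axis on the base's own -x side, 34 mm up.
- jar_red: Sample jar with a red screw lid, 48 mm across the lid, 72 mm tall, loose in a well of the carousel; origin at the centre of its underside, z up. Not to be lifted. At the start it stands one well past the pointer (to the right of it, seen from the robot).
- jar_blue_a: Sample jar with a blue screw lid, 48 mm across the lid, 72 mm tall, loose in a well of the carousel; origin at the centre of its underside, z up. Not to be lifted.
- jar_blue_b: Sample jar with a blue screw lid, 48 mm across the lid, 72 mm tall, loose in a well of the carousel; origin at the centre of its underside, z up. Not to be lifted.
- jar_white_a: Sample jar with a white screw lid, 48 mm across the lid, 57 mm tall, loose in a well of the carousel; origin at the centre of its underside, z up. Not to be lifted.
- jar_white_b: Sample jar with a white screw lid, 48 mm across the lid, 57 mm tall, loose in a well of the carousel; origin at the centre of its underside, z up. Not to be lifted.
- marker: Loose white marker pen with a black cap, 133 mm long, 18 mm thick, lying on the worktop; bystander.
- calculator: Loose dark pocket calculator, 125 x 72 x 16 mm; bystander.
- timer: Loose white kitchen timer with three buttons, 66 x 62 x 21 mm; bystander.
- beaker: Loose clear beaker, 53 mm across, 71 mm tall; bystander.
- tape_roll: Loose roll of beige tape lying flat, 72 mm across, 19 mm high; bystander.

How it is judged:
By the outcome, as a careful person would: the job done as asked, in the order asked, and still so for the second after the job is handed in, with the robot touching nothing.
It also fails if it takes over 61 s, if anything falls off the work surface, if the arm or the gripper's body presses on something with over 40 N, if the wrist force passes 120 N, or if a joint passes its speed limit or range.

### The arm

A 6-joint arm with a two-finger parallel gripper is mounted at the origin on a cart in front of the work surface, level with it; the furniture and walls round the work are solid. World frame = base frame: x ahead of the robot, y to its left, z up, the work surface at z = 0. Lengths are in mm, angles in degrees, forces in N, time in s.
With the tool pointing down it reaches from about 300 to 850 mm from the base axis. Payload 4.2 kg.
Tool frame: the origin (TCP) lies at the very end of the fingers, on their centre line; the grasp point (between the pads) lies 19 mm behind it (env.grasp_offset is the distance from the TCP to the grasp point, in mm); z points along the fingers, y is the line along which they close (so a half turn about z gives the same grasp; the last joint's range is limited). The gripper opens to 91 mm and grips with 3 to 60 N. Pads are 32 mm wide; open, the fingers measure 118 mm over their backs; the gripper's body (76 mm by 178 mm) begins 60 mm behind the grasp point.
Start: joints at [-78.438, 18.312, 89.639, -0, 72.044, -1.146], TCP at [126.494, -560.93, 213.976] pointing down, gripper open.
Joint ranges: [-177.97, 177.97], [-48.28, 115.42], [12.27, 149.76], [-77.06, 257.06], [2.81, 150.46], [-146.56, 146.56]. Speed limits (degrees/s): [147.25, 147.25, 180, 180, 180, 180].

### API

Orientations are given as [roll, pitch, yaw] about the fixed x, y, z axes, in that order (R = Rz(yaw) Ry(pitch) Rx(roll)).
In Python, from workcell import env, eyes gives the robot as it stands.
- The arm moves only by the tool send_rows, never from a script. Its arguments are lists of equal length, an entry for each row: "grip": the opening, from -1 (shut) to 1 (fully open), so that 0 is half open; "xyz": the shift along the world's x, y, z in m, a list of three; "yaw": the turn about the world's z in degrees. A call has 1 to 8 rows; each row is the pose to reach, as a shift and turn from the pose commanded when the call began; what a row does not reach only later rows make up. A row lasts 1/12 s, in which the tool goes at most 41.7 mm and 7.16 degrees, less where a joint would pass 70% of its speed; a pose out of reach is approached as far as the arm can. A call with a gripper value outside its range is refused whole. The fingers move at their own pace and stop on an object; "grip_force" is the grip in N (left out, the last holds). Time passes only in rows, so rows that repeat a pose let the fingers close. It gives the time, the measured TCP pose, the force, the opening and the grip force at its end, in the units of the state.
- env.state(): the state, without advancing time (a new reading comes with each control period).
- eyes.grab_frame(name): name is "scene" or "side" or "wrist"; returns a dict with "frame" (400x640x3 uint8, red, green, blue), "fx", "fy", "cx", "cy" (pixels), "pose" (4x4, takes a point from camera to world coordinates). Camera axes: x right, y down, z forward; pixel columns grow to the right and rows downward; lengths in mm; the calibration is good to about 2 mm. A picture is of the moment at which its call begins. There is no depth.
- env.job_done(): hands the job in; it is judged then, once.
The state is a dict: "time_s": time; "qpos": joint angles; "qvel": joint speeds; "effort": joint torques, N m; "ee_pos": TCP position; "ee_rot": TCP orientation; "force": force on the tool from outside, world axes, zero at the start; "torque": the same for the moment, N m; "gripper_width": finger opening in mm; "gripper_force": force on a finger pad.
Only numpy, scipy, OpenCV 4.12 (cv2) and the standard library are available. Lean on these libraries where they do the work, as an engineer would, in place of code of your own. Each camera call takes 0.05 s, during which the arm holds its last target. There are 200 camera calls.

## Working session

There is one attempt and no reset: what is moved stays moved. The work goes in short steps, Python scripts to look and compute and a tool call to move; the robot and the scene stay as the last step left them, time stands still between calls to the robot, and variables do not carry over. Pictures are saved under pics/ and viewed, at most 10 in all, crops included, and the job is handed in when it is done.

Besides the shell and the picture viewer there is one more tool, called as name([rows], argument=value, ...), one row to a line, values as JSON. send_rows: Moves the arm, as the interface text tells. Its arguments: {"type":"object","properties":{"grip":{"type":"array"},"xyz":{"type":"array"},"yaw":{"type":"array"},"grip_force":{"type":"number"}},"required":["grip","xyz","yaw"]}

```bash
mkdir -p pics; python3 - <<'E'
from workcell import env,eyes
import cv2,numpy as np
for n in("scene","side"):
    f=eyes.grab_frame(n);cv2.imwrite(f"pics/{n}0.png",f["frame"][:,:,::-1]);np.set_printoptions(suppress=True,precision=4)
    print(n,f["fx"],f["fy"],f["cx"],f["cy"],f["pose"].tolist())
s=env.state();print(s)
E
```

```text
scene 489.65432689513625 489.65432689513625 314.47900792024967 197.6683479556479 [[-0.8579564151565457, -0.34820271822226107, 0.3777110757104662, 39.00106106356895], [-0.5134161168037037, 0.6065672946352028, -0.607025541542641, 753.7840008202413], [-0.01773924175196208, -0.7147244112954024, -0.6991811891065903, 1057.3334907829046], [0.0, 0.0, 0.0, 1.0]]
side 438.35558423888625 438.35558423888625 324.9862033580287 193.52398043108238 [[0.9504581053956095, -0.20080092104360173, 0.2372938684328568, 339.7583211518909], [-0.310852549742927, -0.6132612777895786, 0.7261413756853516, -828.804752511842], [-0.0002867160787207433, -0.7639303602239769, -0.645298630497505, 784.35120859898], [0.0, 0.0, 0.0, 1.0]]
{'time_s': 0.1, 'qpos': array([-78.4372,  18.3464,  89.702 ,   0.0007,  72.042 ,  -1.1454]), 'qvel': array([-0.0139, -0.0694, -0.1412,  0.0508, -0.0838, -0.0867]), 'effort': array([ -0.0001, -41.3333, -23.2511,   0.0729,   0.0422,  -0.0001]), 'ee_pos': array([ 126.4081, -560.4563,  213.2022]), 'ee_rot': array([-179.9095,   -0.0024,   12.708 ]), 'force': array([ 0.3819,  0.8959, -0.1673]), 'torque': array([ 0.0561, -0.0045, -0.0381]), 'gripper_force': 0.0, 'gripper_width': 91.33496965826386}
```

View pics/scene0.png

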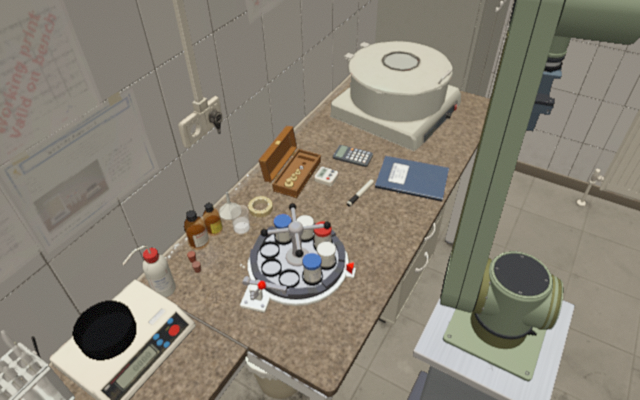

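View pics/side0.png

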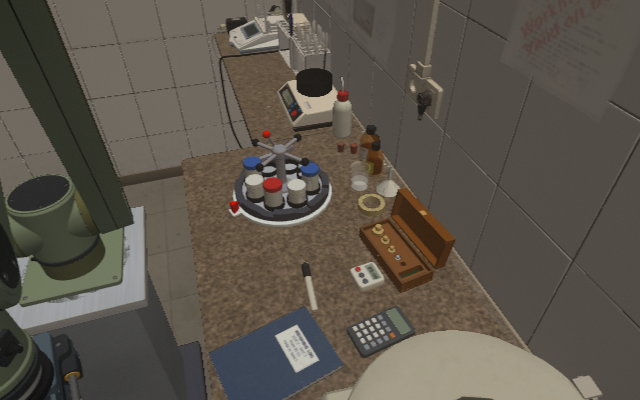

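The scene view shows the carousel's hub at about (296,228), the pawl knob at about (262,285) and the red pointer at about (350,268). In the side view they are at about (281,150), (266,134) and (234,208). I'll enlarge both.

```bash
python3 - <<'E'
import cv2
for n,(x,y) in {"scene":(235,195),"side":(220,120)}.items():
    f=cv2.imread(f"pics/{n}0.png")[y:y+120,x:x+130]
    cv2.imwrite(f"pics/{n}c.png",cv2.resize(f,None,fx=5,fy=5,interpolation=cv2.INTER_CUBIC)[:600])
E
```

```text
(no output)
```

View pics/scenec.png

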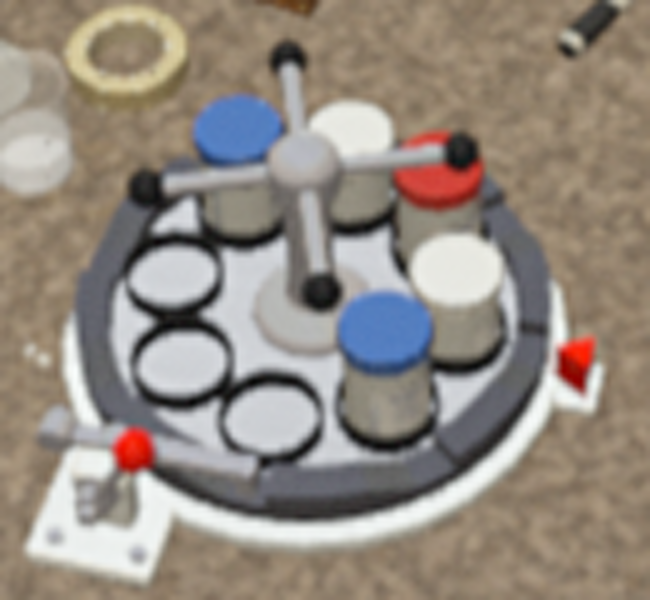

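View pics/sidec.png

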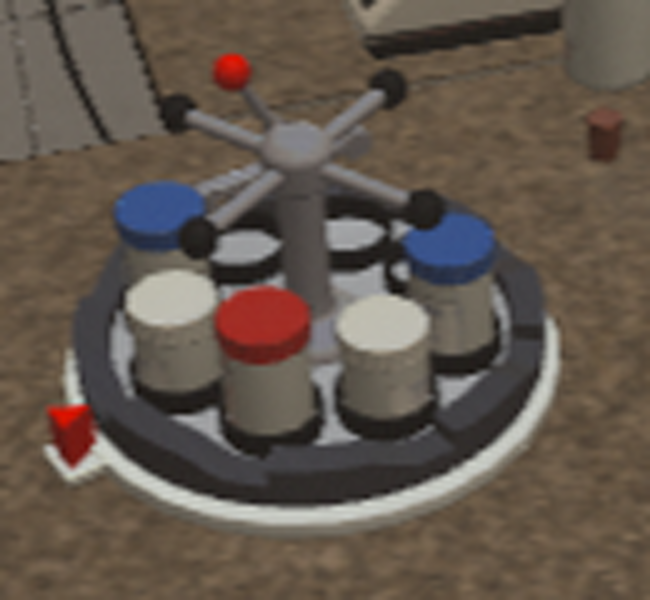

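The crops show all four handle balls clearly: scene crop (288,57), (460,150), (320,290), (146,187), side crop (424,208), (198,238), (180,112), (388,88). The knob is at (134,450) and (232,72). I'll fit the base pose to these.

```bash
cat > h.py <<'E'
from workcell import env,eyes
import cv2,numpy as np
from scipy.optimize import least_squares
np.set_printoptions(suppress=True,precision=2)
def proj(f,P):
    T=np.linalg.inv(f["pose"]);p=(T[:3,:3]@np.asarray(P,float).T).T+T[:3,3]
    return np.c_[f["fx"]*p[:,0]/p[:,2]+f["cx"],f["fy"]*p[:,1]/p[:,2]+f["cy"]]
def world(b,P):
    c,s=np.cos(b[2]),np.sin(b[2]);P=np.asarray(P,float)
    return P@np.array([[c,-s,0],[s,c,0],[0,0,1]]).T+[b[0],b[1],0]
def balls(phi): return [[79*np.cos(phi+k*np.pi/2),79*np.sin(phi+k*np.pi/2),145] for k in range(4)]
E
python3 - <<'E'
from h import *
fs=[eyes.grab_frame("scene"),eyes.grab_frame("side")]
# order A(+x-y) D(+x+y) C(-x+y) B(-x-y), knob, i.e. CCW
obs=[np.array([[288,57],[146,187],[320,290],[460,150],[134,450]])/5-.4+[235,195],
     np.array([[424,208],[388,88],[180,112],[198,238],[232,72]])/5-.4+[220,120]]
def mod(b): return world(b,balls(b[3]-b[2])+[[42,154,102]])
r=lambda b: np.concatenate([(proj(f,mod(b))-o).ravel() for f,o in zip(fs,obs)])
s=least_squares(r,[450,0,0,-.8]);b=s.x
print(b,np.degrees(b[2:]),s.fun)
print(mod(b)); print("station",world(b,[[-78,0,34],[-150,0,30],[68,154,50]]))
for f in fs: print(proj(f,world(b,[[-140,0,20]])))
np.save("b.npy",b)
E
```

```text
[515.88  81.65   0.29  -0.9 ] [ 16.59 -51.38] [-0.06  0.73  0.03  0.5   0.29  0.71 -0.05  0.84 -0.15  0.67  0.59  1.
  0.68  0.71  0.12  0.67  0.44  0.53  0.26  0.45]
[[565.19  19.93 145.  ]
 [577.6  130.96 145.  ]
 [466.57 143.37 145.  ]
 [454.16  32.34 145.  ]
 [512.17 241.23 102.  ]]
station [[441.12  59.39  34.  ]
 [372.12  38.83  30.  ]
 [537.09 248.66  50.  ]]
[[348.71 270.01]]
[[235.98 209.61]]
```

send_rows([
  [0.25,0.2,0.03],
  [0.25,0.2,0.03],
  [0.25,0.2,0.03],
  [0.25,0.2,0.03],
  [0.25,0.2,0.03],
  [0.25,0.2,0.03],
  [0.25,0.2,0.03],
  [0.25,0.2,0.03],
], grip=[-1,-1,-1,-1,-1,-1,-1,-1], yaw=[2,4,4,4,4,4,4,4])

```text
time_s: 0.87
ee_pos: [378.6, -358.6, 244.3]
ee_rot: [-180.0, -0.1, 16.8]
force: [0.6, -0.8, -0.2]
gripper_width: 40.9
gripper_force: 0.0
```

send_rows([
  [0.05,0.3,0],
  [0.05,0.3,0],
  [0.05,0.3,0],
  [0.05,0.3,0],
  [0.05,0.3,0],
  [0.05,0.3,0],
  [0.05,0.3,0],
  [0.05,0.3,0],
], grip=[-1,-1,-1,-1,-1,-1,-1,-1], yaw=[0,0,0,0,0,0,0,0])

```text
time_s: 1.53
ee_pos: [426.5, -56.4, 244.0]
ee_rot: [-179.9, -0.1, 16.9]
force: [0.3, -0.9, -0.2]
gripper_width: 0.5
gripper_force: 0.0
```

send_rows([
  [0.042,0.29,0],
  [0.042,0.29,0],
  [0.042,0.29,0],
  [0.042,0.29,0],
  [0.042,0.29,0],
  [0.042,0.29,0],
  [0.042,0.29,0],
  [0.042,0.29,0],
], grip=[-1,-1,-1,-1,-1,-1,-1,-1], yaw=[0,0,0,0,0,0,0,0])

```text
time_s: 2.2
ee_pos: [469.1, 235.5, 243.4]
ee_rot: [-179.8, -0.1, 17.0]
force: [0.4, 0.1, 0.8]
gripper_width: 0.1
gripper_force: 0.0
```

send_rows([
  [0.003,-0.006,-0.04],
  [0.003,-0.006,-0.08],
  [0.003,-0.006,-0.12],
  [0.003,-0.006,-0.146],
  [0.003,-0.006,-0.146],
  [0.003,-0.006,-0.146],
], grip=[-1,-1,-1,-1,-1,-1], yaw=[0,0,0,0,0,0])

```text
time_s: 2.7
ee_pos: [470.9, 222.5, 97.3]
ee_rot: [180.0, 0.2, 16.7]
force: [0.8, 0.5, 0.8]
gripper_width: 0.6
gripper_force: 0.0
```

```bash
python3 - <<'E'
from h import *
s=cv2.resize(eyes.grab_frame("scene")["frame"][190:330,220:380,::-1],None,fx=4,fy=4,interpolation=cv2.INTER_CUBIC)
cv2.imwrite("pics/a.png",s)
E
```

```text
(no output)
```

View pics/a.png

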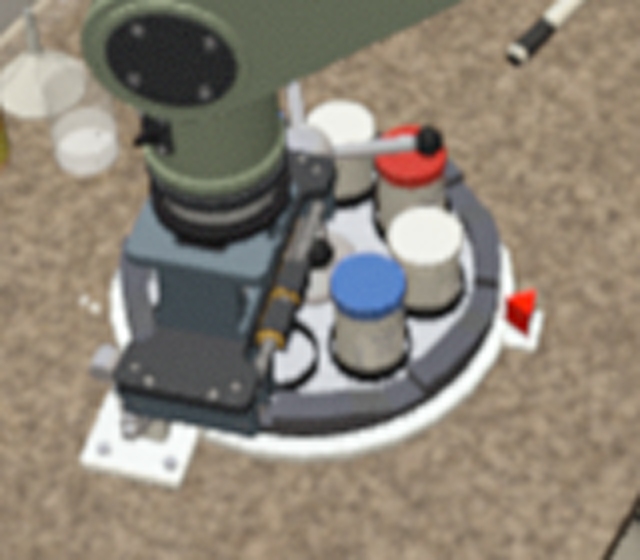

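The gripper hides the knob, and its fingers hang on the -x side of it with nothing touched. Now the push along the base's +x.

send_rows([
  [0.007,0.007,0],
  [0.013,0.009,0],
  [0.018,0.0105,0],
  [0.023,0.012,0],
  [0.028,0.0135,0],
  [0.033,0.015,0],
  [0.038,0.0165,0],
  [0.043,0.018,0],
], grip=[-1,-1,-1,-1,-1,-1,-1,-1], yaw=[0,0,0,0,0,0,0,0])

```text
time_s: 3.42
ee_pos: [515.1, 241.2, 97.9]
ee_rot: [180.0, -0.0, 16.7]
force: [-0.5, -0.1, -0.5]
gripper_width: 0.6
gripper_force: 0.1
```

send_rows([
  [0.004,0.001,0],
  [0.008,0.002,0],
  [0.012,0.0035,0],
  [0.015,0.0045,0],
  [0.018,0.005,0],
  [0.018,0.005,0],
  [0.018,0.005,0],
], grip=[-1,-1,-1,-1,-1,-1,-1], yaw=[0,0,0,0,0,0,0])

```text
time_s: 4.0
ee_pos: [532.5, 246.0, 97.9]
ee_rot: [180.0, 0.0, 16.7]
force: [-0.4, 0.2, 0.2]
gripper_width: 0.1
gripper_force: 0.0
```

send_rows([
  [-0.014,-0.004,0],
  [-0.014,-0.004,0.04],
  [-0.014,-0.004,0.08],
  [-0.014,-0.004,0.115],
  [-0.016,-0.035,0.125],
  [-0.02,-0.075,0.125],
  [-0.025,-0.115,0.125],
], grip=[-1,-1,-1,-1,-1,-1,-1], yaw=[0,0,0,0,6,12,18])

```text
time_s: 4.58
ee_pos: [507.6, 130.6, 224.3]
ee_rot: [179.9, -0.2, 35.1]
force: [0.7, -1.0, -1.2]
gripper_width: 0.4
gripper_force: 0.0
```

send_rows([
  [-0.005,-0.04,0],
  [-0.01,-0.08,0],
  [-0.011,-0.107,0],
  [-0.011,-0.107,0],
  [-0.011,-0.107,0],
  [-0.011,-0.107,0],
], grip=[-1,-1,-1,-1,-1,-1], yaw=[4,4,4,4,4,4])

```text
time_s: 5.08
ee_pos: [496.4, 24.5, 223.1]
ee_rot: [-180.0, -0.0, 38.7]
force: [0.1, 0.7, 0.2]
gripper_width: 0.2
gripper_force: 0.0
```

```bash
python3 - <<'E'
from h import *
s=cv2.resize(eyes.grab_frame("scene")["frame"][190:330,220:380,::-1],None,fx=4,fy=4,interpolation=cv2.INTER_CUBIC)
cv2.imwrite("pics/b.png",s)
print(env.state()["ee_pos"],env.state()["ee_rot"])
E
```

```text
[496.48  24.96 222.96] [-179.98   -0.02   38.75]
```

View pics/b.png

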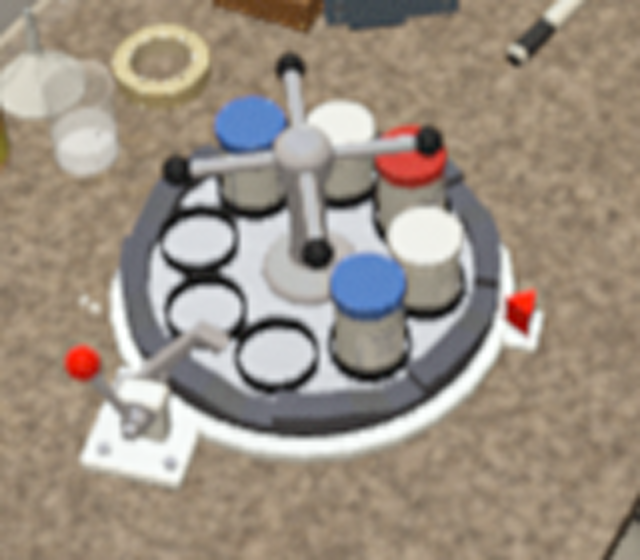

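The pawl now rests open: the knob leans to +x at crop (82,362) and the toe is raised at (210,335). Next I'll lower the fingers behind the spoke near the red jar and work out the arc.

send_rows([
  [0,0,-0.04],
  [0,0,-0.08],
  [0,0,-0.093],
  [0,0,-0.093],
  [0,0,-0.093],
], grip=[-1,-1,-1,-1,-1], yaw=[0,0,0,0,0])

```text
time_s: 5.55
ee_pos: [496.6, 25.2, 129.7]
ee_rot: [-180.0, 0.0, 38.8]
force: [0.8, -0.4, 0.4]
gripper_width: 0.3
gripper_force: 0.0
```

```bash
python3 - <<'E'
from h import *
p=env.state()["ee_pos"];print(p)
def pos(a,d):
    a=np.radians(a);u=np.array([np.cos(a),np.sin(a)]);return np.array([515.9,81.65])+50*u+d*np.array([-u[1],u[0]])
q=p[:2]
for d in (26,21): print("d",d,pos(218.6,d)-q)
for a in np.arange(217,175.9,-2.5): print(a,pos(a,18.5)-q)
E
```

```text
[496.59  25.22 129.71]
d 26 [-3.55  4.92]
d 21 [-6.67  8.82]
217.0 [-9.49 11.56]
214.5 [-11.42  12.86]
212.0 [-13.29  14.25]
209.5 [-15.1   15.71]
207.0 [-16.84  17.25]
204.5 [-18.52  18.86]
202.0 [-20.12  20.55]
199.5 [-21.65  22.3 ]
197.0 [-23.1   24.12]
194.5 [-24.47  26.  ]
192.0 [-25.75  27.94]
189.5 [-26.95  29.93]
187.0 [-28.06  31.97]
184.5 [-29.09  34.06]
182.0 [-30.02  36.2 ]
179.5 [-30.85  38.37]
177.0 [-31.59  40.57]
```

send_rows([
  [-0.0035,0.005,0],
  [-0.0065,0.009,0],
  [-0.0085,0.0108,0],
  [-0.0095,0.0116,0],
  [-0.0114,0.0129,0],
  [-0.0133,0.0143,0],
  [-0.0151,0.0157,0],
  [-0.0168,0.0172,0],
], grip=[-1,-1,-1,-1,-1,-1,-1,-1], yaw=[0,0,0,-1.6,-4.1,-6.6,-9.1,-11.6])

```text
time_s: 6.22
ee_pos: [481.0, 40.5, 131.2]
ee_rot: [179.8, -0.2, 27.1]
force: [2.7, -4.7, -1.3]
gripper_width: 0.5
gripper_force: 2.3
```

send_rows([
  [-0.0017,0.0016,0],
  [-0.0033,0.0033,0],
  [-0.0048,0.005,0],
  [-0.0063,0.0069,0],
  [-0.0076,0.0088,0],
  [-0.0089,0.0107,0],
  [-0.0101,0.0127,0],
  [-0.0112,0.0147,0],
], grip=[-1,-1,-1,-1,-1,-1,-1,-1], yaw=[-2.5,-5,-7.5,-10,-12.5,-15,-17.5,-20])

```text
time_s: 6.88
ee_pos: [468.7, 55.0, 131.1]
ee_rot: [179.8, -0.1, 7.1]
force: [0.0, -4.9, 0.5]
gripper_width: 0.6
gripper_force: 2.3
```

send_rows([
  [-0.001,0.0021,0],
  [-0.002,0.0042,0],
  [-0.0028,0.0064,0],
  [-0.0035,0.0086,0],
  [-0.0035,0.0086,0],
  [-0.0035,0.0086,0],
], grip=[-1,-1,-1,-1,-1,-1], yaw=[-2.5,-5,-7.5,-10,-10,-10])

```text
time_s: 7.38
ee_pos: [464.8, 64.5, 130.7]
ee_rot: [180.0, -0.0, -2.8]
force: [-0.3, -1.8, 1.2]
gripper_width: 0.2
gripper_force: 1.2
```

```bash
python3 - <<'E'
from h import *
ims=[]
for n,x,y in(("scene",230,190),("side",220,115)):
    f=eyes.grab_frame(n);ims.append(cv2.resize(f["frame"][y:y+130,x:x+130,::-1],(400,400),interpolation=cv2.INTER_CUBIC))
cv2.imwrite("pics/c.png",np.hstack(ims))
E
```

```text
(no output)
```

View pics/c.png

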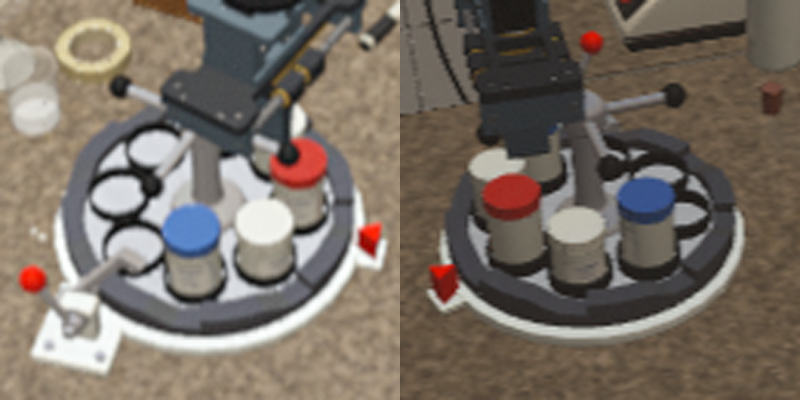

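The spoke pushes well and the jars stand, with the pawl still open. Red lid is near the pointer. Balls: scene crop (120,86), (152,187), (290,152); side crop (275,95), (210,167). I'll fit the wheel angle.

```bash
cat >> h.py <<'E'
def fitphi(oc,os,guess):
    "world angle (deg) of ball D given lists (ball index CCW from D, px)"
    b=np.load("b.npy");fs=[eyes.grab_frame("scene"),eyes.grab_frame("side")]
    def r(a):
        W=world([b[0],b[1],0],balls(a[0]))
        return np.concatenate([proj(f,[W[k] for k,_ in o]).ravel()-np.ravel([p for _,p in o]) for f,o in zip(fs,(oc,os))])
    s=least_squares(r,[np.radians(guess)]);return np.degrees(s.x[0]),s.fun
E
python3 - <<'E'
from h import *
k=130/400
S=lambda x,y:(x*k-.34+230,y*k-.34+190); D=lambda x,y:(x*k-.34+220,y*k-.34+115)
# k: 0=D(from 39), 1=C, 2=B, 3=A
print(fitphi([(3,S(120,86)),(0,S(152,187)),(2,S(290,152))],[(0,D(275,95)),(3,D(210,167))],0))
print(fitphi([(3,S(120,86)),(0,S(152,187)),(1,S(290,152))],[(0,D(275,95)),(3,D(210,167))],0))
E
```

```text
(np.float64(42.18533520145656), array([ 21.62, -10.64, -15.05, -16.47,   2.29, -15.04, -12.68,  -8.15,
        18.17,  -7.73]))
(np.float64(66.45736732454513), array([  9.72,  -6.87, -10.57,  -7.14, -10.23,   9.54, -24.31, -10.2 ,
        22.54, -15.1 ]))
```

```bash
python3 - <<'E'
from h import *
k=130/400
S=lambda x,y:(x*k-.34+230,y*k-.34+190); D=lambda x,y:(x*k-.34+220,y*k-.34+115)
print(fitphi([(0,S(120,86)),(1,S(152,187)),(2,S(290,152))],[(0,D(275,95)),(3,D(210,167))],0))
print(env.state()["ee_pos"])
E
```

```text
(np.float64(2.5533551141494555), array([-0.03,  0.75, -0.1 ,  0.25, -0.59,  0.97, -0.06,  0.44,  0.83,
        0.75]))
[465.22  64.47 130.11]
```

send_rows([
  [-0.0003,0.0015,0],
  [-0.0007,0.003,0],
  [-0.001,0.0045,0],
  [-0.0014,0.006,0],
  [-0.0018,0.0075,0],
  [-0.0018,0.0075,0],
  [-0.0018,0.0075,0],
], grip=[-1,-1,-1,-1,-1,-1,-1], yaw=[-1.7,-3.4,-5.1,-6.8,-8.5,-8.5,-8.5])

```text
time_s: 8.37
ee_pos: [463.2, 72.1, 130.0]
ee_rot: [-180.0, 0.0, -11.3]
force: [-0.6, -1.9, 2.5]
gripper_width: 0.5
gripper_force: 1.3
```

```bash
python3 - <<'E'
from h import *
ims=[]
for n,x,y in(("scene",230,190),("side",220,115)):
    f=eyes.grab_frame(n);ims.append(cv2.resize(f["frame"][y:y+130,x:x+130,::-1],(400,400),interpolation=cv2.INTER_CUBIC))
cv2.imwrite("pics/d.png",np.hstack(ims))
print(env.state()["ee_pos"])
E
```

```text
[463.19  72.12 129.94]
```

View pics/d.png

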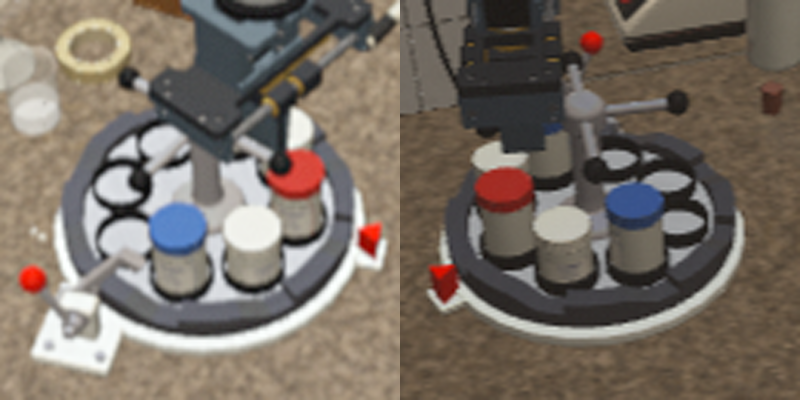

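The wheel has turned further. Balls: scene D (129,76), C (140,180), B (281,162); side D (278,102), A (196,171). Jars stand and the red lid is nearly in line with the pointer.

```bash
python3 - <<'E'
from h import *
k=130/400
S=lambda x,y:(x*k-.34+230,y*k-.34+190); D=lambda x,y:(x*k-.34+220,y*k-.34+115)
print(fitphi([(0,S(129,76)),(1,S(140,180)),(2,S(281,162))],[(0,D(278,102)),(3,D(196,171))],0))
E
```

```text
(np.float64(-6.223233036614503), array([-0.16,  1.09, -0.27,  0.47, -0.29,  0.93,  0.16,  0.7 ,  0.48,
        0.3 ]))
```

send_rows([
  [-0.001,-0.007,0],
  [-0.001,-0.014,0],
  [-0.001,-0.014,0.04],
  [-0.001,-0.014,0.08],
  [0.005,-0.005,0.1],
  [0.03,0.02,0.1],
  [0.053,0.053,0.1],
  [0.076,0.086,0.1],
], grip=[-1,-1,-1,-1,-1,-1,-1,-1], yaw=[0,0,0,0,6,12,18,24])

```text
time_s: 9.23
ee_pos: [540.5, 158.5, 230.8]
ee_rot: [-180.0, -0.1, 12.8]
force: [0.5, -0.5, -0.5]
gripper_width: 0.4
gripper_force: 0.0
```

send_rows([
  [0.023,0.033,0],
  [0.045,0.067,0],
  [0.064,0.1,0],
  [0.064,0.11,0],
  [0.064,0.11,0],
  [0.064,0.11,0],
  [0.064,0.11,0],
], grip=[-1,-1,-1,-1,-1,-1,-1], yaw=[4,4,4,4,4,4,4])

```text
time_s: 9.82
ee_pos: [602.7, 266.5, 230.0]
ee_rot: [180.0, 0.0, 16.6]
force: [0.7, -0.0, -0.5]
gripper_width: 0.4
gripper_force: 0.0
```

send_rows([
  [0,0,-0.04],
  [0,0,-0.08],
  [0,0,-0.12],
  [0,0,-0.133],
  [0,0,-0.133],
  [0,0,-0.133],
], grip=[-1,-1,-1,-1,-1,-1], yaw=[0,0,0,0,0,0])

```text
time_s: 10.32
ee_pos: [603.1, 266.7, 97.5]
ee_rot: [180.0, 0.0, 16.5]
force: [0.1, 0.1, 1.3]
gripper_width: 0.5
gripper_force: 0.0
```

send_rows([
  [-0.006,-0.002,0],
  [-0.011,-0.003,0],
  [-0.016,-0.005,0],
  [-0.02,-0.006,0],
  [-0.024,-0.007,0],
  [-0.028,-0.0085,0],
  [-0.032,-0.0095,0],
  [-0.036,-0.011,0],
], grip=[-1,-1,-1,-1,-1,-1,-1,-1], yaw=[0,0,0,0,0,0,0,0])

```text
time_s: 10.98
ee_pos: [566.6, 257.0, 96.9]
ee_rot: [180.0, 0.0, 16.6]
force: [-0.7, -0.3, 0.0]
gripper_width: 0.3
gripper_force: 0.1
```

send_rows([
  [-0.004,-0.001,0],
  [-0.008,-0.0025,0],
  [-0.012,-0.0035,0],
  [-0.016,-0.005,0],
  [-0.02,-0.006,0],
  [-0.023,-0.007,0],
  [-0.023,-0.007,0],
  [-0.023,-0.007,0],
], grip=[-1,-1,-1,-1,-1,-1,-1,-1], yaw=[0,0,0,0,0,0,0,0])

```text
time_s: 11.65
ee_pos: [544.2, 250.1, 97.1]
ee_rot: [180.0, -0.0, 16.6]
force: [-0.7, 0.3, -0.1]
gripper_width: 0.6
gripper_force: 0.0
```

send_rows([
  [0.01,0.003,0],
  [0.02,0.006,0],
  [0.02,0.006,0.04],
  [0.02,0.006,0.08],
  [0.02,0.006,0.12],
  [-0.01,-0.03,0.14],
  [-0.03,-0.06,0.14],
  [-0.05,-0.09,0.14],
], grip=[-1,-1,-1,-1,-1,-1,-1,-1], yaw=[0,0,0,0,0,0,0,0])

```text
time_s: 12.32
ee_pos: [494.3, 159.6, 238.9]
ee_rot: [180.0, -0.2, 16.7]
force: [0.1, -1.2, 0.5]
gripper_width: 0.5
gripper_force: 0.0
```

send_rows([
  [-0.02,-0.035,0.02],
  [-0.04,-0.07,0.03],
  [-0.06,-0.11,0.03],
  [-0.08,-0.15,0.03],
  [-0.1,-0.19,0.03],
  [-0.1,-0.23,0.03],
  [-0.1,-0.27,0.03],
  [-0.1,-0.31,0.03],
], grip=[-1,-1,-1,-1,-1,-1,-1,-1], yaw=[0,0,0,0,0,0,0,0])

```text
time_s: 12.98
ee_pos: [393.5, -145.6, 267.7]
ee_rot: [179.9, -0.1, 16.6]
force: [0.9, -0.1, -0.4]
gripper_width: 0.4
gripper_force: 0.0
```

```bash
python3 - <<'E'
from h import *
ims=[]
for n,x,y in(("scene",230,190),("side",220,115)):
    f=eyes.grab_frame(n);ims.append(cv2.resize(f["frame"][y:y+130,x:x+130,::-1],(400,400),interpolation=cv2.INTER_CUBIC))
cv2.imwrite("pics/e.png",np.hstack(ims))
b=np.load("b.npy")
print(env.state()["ee_pos"],proj(eyes.grab_frame("scene"),world(b,[[42,154,102]])))
E
```

```text
[ 394.06 -149.12  267.2 ] [[261.25 285.27]]
```

View pics/e.png

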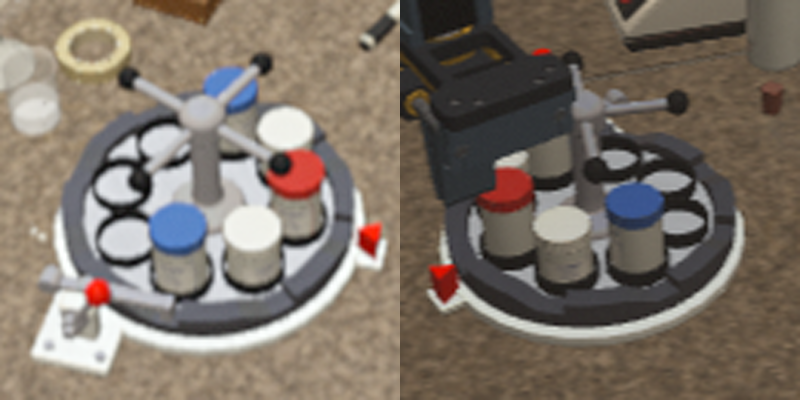

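The knob is at crop (97,292), which is frame pixel (261.2,284.6). That is where it was before the pawl was thrown, so the toe is fully seated. Red stands at the pointer and all jars are upright.

```bash
python3 -c "
from workcell import env;print(env.job_done())"
```

```text
the job is handed in; nothing more can be done
None
```

I threw the pawl open, pushed the wheel back one notch so the red-lidded jar stands at the pointer, and tipped the pawl back until its toe seated fully. All jars in view were upright, the arm was clear, and I handed the job in at about 13 s; no verdict came back.

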